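# Set the point chisel to the pencilled line, ready for the first blow

## Robot

A 6-joint arm with a two-finger parallel gripper is mounted at the origin on the work surface. World frame = base frame: x ahead of the robot, y to its left, z up, the work surface at z = 0. Lengths are in m, angles in degrees, forces in N, time in s.
With the tool pointing down it reaches from about 0.375 to 0.9 m from the base axis. Payload 3.1 kg.
Tool frame: the origin (TCP) lies on the centre line of the jaws, within the pads' length; the fingertips stand 14 mm ahead of it and the grasp point (between the pads) lies 5 mm behind it (bot.tips_ahead is the distance from the TCP to the fingertips, in m); z points along the fingers, y is the line along which they close (so a half turn about z gives the same grasp; the last joint's range is limited). The gripper opens to 87 mm and grips with 3 to 60 N. Pads are 19 mm wide; open, the fingers measure 117 mm over their backs; the gripper's body (75 mm by 190 mm) begins 51 mm behind the grasp point.
Start: joints at [62.71, 30.224, 82.088, -0, 67.689, -10.227], TCP at [0.183, 0.597, 0.237] pointing down, gripper open.
Joint ranges: [-176.69, 176.69], [-43.24, 126.21], [12.49, 139.97], [-82, 262], [0, 151.66], [-163.58, 163.58]. Speed limits (degrees/s): [159.86, 159.86, 180, 180, 180, 180].

## Interface

Orientations are given as a 3x3 rotation matrix whose columns are the frame's x, y, z axes.
In Python, from rig import bot gives the robot as it stands.
- The arm moves only by the tool play_rows, never from a script. Its argument "moves" is a list that holds one entry, the list of rows, each a list of 6 numbers: the shift along the tool's x, y, z in mm, then the turn, a rotation vector about the tool's x, y, z in rad. A call has 1 to 5 rows; each row shifts and turns the commanded pose from where the row before left it, along the tool's axes as they then stand; what a row does not reach is not made up. A row lasts 1/10 s, in which the tool goes at most 50 mm and 8.59 degrees, less where a joint would pass 70% of its speed; a pose out of reach is approached as far as the arm can. A call with a gripper value outside its range is refused whole. "fingers" is the opening, from -1 (shut) to 1 (fully open), set as the call begins (left out, the last holds). The fingers move at their own pace and stop on an object; the grip force is fixed at half the most. Time passes only in rows, so rows that do not move let the fingers close. It gives the time, the measured TCP pose, the force, the opening and the grip force at its end, in the units of the state.
- bot.read_state(): the state, without advancing time (a new reading comes with each control period).
- bot.capture(name): name is "scene" or "top" or "wrist"; returns a dict with "image" (384x512x3 uint8, blue, green, red), "fx", "fy", "cx", "cy" (pixels), "distortion" ([k1, k2, p1, p2, k3] as OpenCV has them; the pictures are not rectified), "R" (3x3) and "t" (3): a world point X has camera coordinates R X + t. Camera axes: x right, y down, z forward; pixel columns grow to the right and rows downward; lengths in m; the calibration is good to about 2 mm. A picture is of the moment at which its call begins. There is no depth.
- bot.hand_in(): hands the job in; it is judged then, once.
Trained networks look in a picture, given as the dict that the camera call returned (one of the last four; its "shot" number tells which), for a name from the list of things; names that differ only in an ending like _2 or _b are one class to them, and where a whole thing is asked for, a point or a joint stands for the part that bears it (a point fixed in the world has none). Each returns a list of dicts, best first, with "confidence" (0 to 1); they miss things now and then, are a little off and sometimes report something else, mostly with a low value. They report only what shows in the picture. A call takes as long as a camera call. They do not tell look-alikes from the thing itself.
- bot.search_frame(picture, query): "centre" ([column, row] in pixels, amid what is visible of it).
- bot.silhouettes(picture, query): "pixels" (384x512 bool, what is visible of it) and "centre" ([column, row] in pixels, amid what is visible of it).
- bot.pinpoint(picture, query): "centre" ([column, row] in pixels: a listed point, or the origin of a listed thing).
The state is a dict: "time_s": time; "joint_positions": joint angles; "qvel": joint speeds; "tau": joint torques, N m; "position": TCP position; "tcp_rot": TCP orientation; "force": force on the tool from outside, world axes, zero at the start; "moment": the same for the moment, N m; "opening": opening from 0.0 (shut) to 1.0 (fully open); "grasp_force": force on a finger pad.
Only numpy, scipy, OpenCV 4.12 (cv2) and the standard library are available. Lean on these libraries where they do the work, as an engineer would, in place of code of your own. Each camera call takes 0.05 s, during which the arm holds its last target. There are 200 camera calls.

## Task

Take the point chisel, the one that tapers to a single point, out of the wooden rest and set its point gently on the stone where the short pencilled tick crosses the start of the long pencilled line, never ramming it. Lean it at 45 degrees to the flat top of the stone, in line with the long line: point aimed along the line, striking head leaning back the other way. Finish while holding it there, the point pressed lightly on the stone with about 5 newtons, ready for the mallet, and leave the other two chisels and the mallet as they are.

Things in the scene. Friction and masses are not known exactly. Their poses are not given: they have to be found in the camera images.
- point_chisel: Steel point chisel, 220 mm, 0.3 kg, octagonal shank 16 mm across flats, tapering over its last 50 mm to one point. Origin on its axis, 120 mm from the point, near the balance point; x runs along the shank to the striking head, z up as it lies. Straight shank x = -70 to +88 mm, then a 22 mm head. Lies loose and level in a notch of the rest, axis 50 mm above the table, point roughly to the robot.
- chisel_point (a point): The tip of the point chisel's point (2 mm round), at x = -120 mm on its axis.
- chisel_head (a point): The end of the point chisel's striking head, at x = +100 mm on its axis.
- rest: Fixed wooden rest, 146 x 210 mm; origin: centre of underside. 12 mm base board with two upright battens along y, 22 mm thick, centred at x = -60 and +60 mm, tops 54 mm above the table, with notches 20 mm wide, 12 mm deep at y = -75, 0, +75 mm. In each a chisel lies along x across both battens; shanks are free for 98 mm between battens, 30 mm free beneath.
- stone: Fixed, hard sandstone block, 240 (x) x 200 (y) x 130 mm high, with a level flat top 130 mm above the table; its rough lower sides bulge up to 10 mm. Origin: centre of underside. Three pale furrows already cut run along x near the -y edge of the top; the pencil marks are dark lines 3 mm wide.
- mark (a point): The spot for the point: on the stone's top, where the 40 mm pencilled tick crosses the start of the long pencilled line. Its axes are those of the stone: z is up, the long line runs from here 96 mm along -x, so the chisel's head must lean towards +x, above the line's backward continuation.
- flat_chisel: Steel flat chisel, the same shank, length and mass, ending in a 25 mm wide plain blade; lies in another notch. Axes as for the point chisel. To be left alone.
- claw_chisel: Steel claw chisel, the same shank, length and mass, ending in a 29 mm wide blade with four teeth; lies in another notch. Axes as for the point chisel. To be left alone.
- mallet: Round wooden carver's mallet standing on its head, 104 mm across and 237 mm tall with the handle upward; origin at the centre of its underside. To be left alone.
There are look-alikes about, which are no part of the job. What is shaped like the point_chisel but red, white or yellow is not meant.

How it is judged:
By the outcome, as a careful person would: the job done as asked, in the order asked, and still so for the second after the job is handed in, while the arm keeps its last pose, push and grip.
It also fails if it takes over 64 s, if anything falls off the work surface, if the arm or the gripper's body presses on something with over 40 N, if the wrist force passes 120 N, or if a joint passes its speed limit or range.

## Working session

There is one attempt and no reset: what is moved stays moved. The work goes in short steps, Python scripts to look and compute and a tool call to move; the robot and the scene stay as the last step left them, time stands still between calls to the robot, and variables do not carry over. Pictures are saved under pics/ and viewed, at most 11 in all, crops included, and the job is handed in when it is done.

Besides the shell and the picture viewer there is one more tool, called as name(argument=value, ...) on one line, values as JSON. play_rows: Moves the arm, as the interface text tells. Its arguments: {"type":"object","properties":{"moves":{"type":"array","items":{"type":"array","items":{"type":"array","items":{"type":"number"}}}},"fingers":{"type":"number"}},"required":["moves"]}

```bash
mkdir -p pics; ls
cat > h.py <<'E'
from rig import bot
import numpy as np, cv2
def ray(c,px):
    K=np.array([[c['fx'],0,c['cx']],[0,c['fy'],c['cy']],[0,0,1]])
    u=cv2.undistortPoints(np.array([[px]],float),K,np.array(c['distortion'],float))[0,0]
    R=np.array(c['R']);t=np.array(c['t'])
    return -R.T@t, R.T@np.array([u[0],u[1],1])
def atz(c,px,z):
    o,d=ray(c,px); return o+d*(z-o[2])/d[2]
def proj(c,X):
    K=np.array([[c['fx'],0,c['cx']],[0,c['fy'],c['cy']],[0,0,1]])
    return cv2.projectPoints(np.array([X],float),cv2.Rodrigues(np.array(c['R']))[0],np.array(c['t'],float),K,np.array(c['distortion'],float))[0][0,0]
E
python3 - <<'E'
from h import *
s=bot.read_state();print({k:np.round(v,3).tolist() for k,v in s.items()})
Z={'point_chisel':.05,'chisel_point':.05,'chisel_head':.05,'mark':.13,'flat_chisel':.05,'claw_chisel':.05,'mallet':0,'rest':0,'stone':0}
ims=[]
for n in ['scene','top']:
    c=bot.capture(n);cv2.imwrite(f'pics/{n}0.png',c['image'])
    for q,z in Z.items():
        for r in bot.pinpoint(c,q)[:4]: print(n,q,round(r['confidence'],2),np.round(r['centre'],1),np.round(atz(c,r['centre'],z),4))
E
```

```text
pics
{'time_s': 0.0, 'joint_positions': [62.711, 30.28, 82.157, -0.001, 67.691, -10.228], 'qvel': [0.035, -0.027, 0.165, 0.217, -0.081, 0.056], 'tau': [-0.001, -44.003, -17.659, 0.063, 0.058, -0.0], 'position': [0.183, 0.597, 0.236], 'tcp_rot': [[-0.956, 0.293, -0.001], [0.293, 0.956, -0.002], [0.0, -0.002, -1.0]], 'force': [0.486, 0.461, 0.383], 'moment': [0.041, 0.014, 0.041], 'grasp_force': 0.0, 'opening': 0.996}
scene point_chisel 0.78 [366.9 147.5] [0.5409 0.4144 0.05  ]
scene point_chisel 0.69 [321.4 162.1] [0.5193 0.2805 0.05  ]
scene point_chisel 0.6 [258.4 115.2] [0.2784 0.2552 0.05  ]
scene point_chisel 0.34 [299.1 178.8] [0.5351 0.199  0.05  ]
scene chisel_point 0.79 [371.9 177.2] [0.6266 0.3493 0.05  ]
scene chisel_point 0.67 [417.5 285.5] [0.8966 0.2161 0.05  ]
scene chisel_point 0.63 [291.7 136.8] [0.4022 0.2768 0.05  ]
scene chisel_point 0.6 [292.4 133.8] [0.3934 0.2857 0.05  ]
scene chisel_head 0.77 [347.5 210.9] [0.6741 0.2285 0.05  ]
scene chisel_head 0.71 [341.6 189.5] [0.6171 0.2608 0.05  ]
scene chisel_head 0.68 [361.1 121.1] [0.452  0.4776 0.05  ]
scene chisel_h
[... 837 characters left out ...]
036 0.372  0.05  ]
top chisel_point 0.86 [196.1 242.3] [0.3699 0.2885 0.05  ]
top chisel_point 0.54 [214.8  75.1] [0.8691 0.2264 0.05  ]
top chisel_head 0.77 [200.7 158.4] [0.6155 0.271  0.05  ]
top chisel_head 0.73 [209.6 315. ] [0.1579 0.2544 0.05  ]
top chisel_head 0.59 [207.3 142.9] [0.6611 0.2509 0.05  ]
top chisel_head 0.56 [126.3 224.5] [0.4259 0.4972 0.05  ]
top mark 0.71 [377.1 178.3] [ 0.5343 -0.2256  0.13  ]
top flat_chisel 0.89 [226.4 186.6] [0.5299 0.1965 0.05  ]
top claw_chisel 0.57 [250.7 189.1] [0.5206 0.1258 0.05  ]
top mallet 0.63 [300.9 128.8] [ 0.7063 -0.0306  0.    ]
top rest 0.74 [227.3 192.6] [0.5161 0.1991 0.    ]
top stone 0.57 [373.3 184.4] [ 0.529  -0.2464  0.    ]
```

View pics/top0.png

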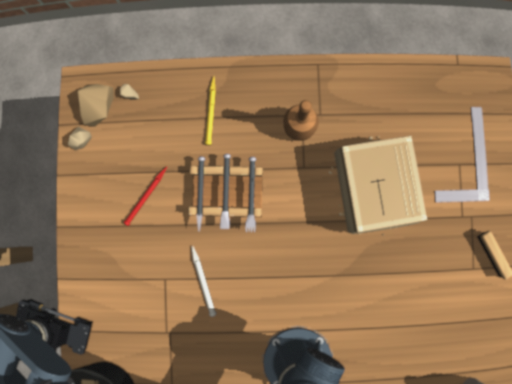

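View pics/scene0.png

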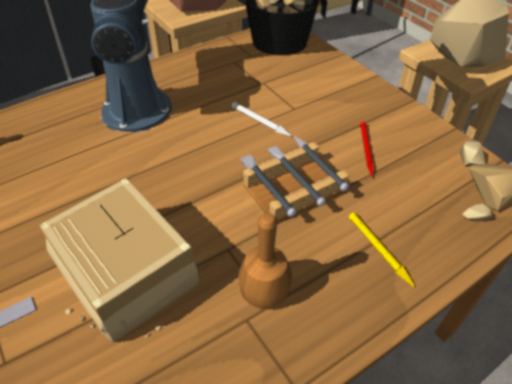

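```bash
cat >> h.py <<'E'
from scipy.spatial.transform import Rotation as Ro
def rows(p,R,n,cur=None):
    "equal body-frame rows taking current pose to (p,R)"
    if cur is None: s=bot.read_state();cur=(np.array(s['position']),np.array(s['tcp_rot']))
    p0,R0=cur
    D=R0.T@(np.array(p)-p0); w=Ro.from_matrix(R0.T@R).as_rotvec()/n
    r=Ro.from_rotvec(w).as_matrix()
    d=np.linalg.solve(sum(np.linalg.matrix_power(r,k) for k in range(n)),D)
    print(n,'x',np.round(d*1000,1).tolist(),np.round(w,4).tolist())
def down(yaw,pitch=0):
    "tool with -x along chisel-head heading yaw (deg); pitch raises the head"
    h=np.radians(yaw);x=-np.array([np.cos(h),np.sin(h),0]);z=np.array([0,0,-1.]);R=np.c_[x,np.cross(z,x),z]
    return Ro.from_rotvec(-np.radians(pitch)*np.array([-np.sin(h),np.cos(h),0])).as_matrix()@R
E
python3 -c "
from h import *
rows([.47,.274,.237],down(-1),15)"
```

```text
15 x [-22.5, -18.1, -0.0] [-0.0, 0.0, -0.0187]
```

play_rows(moves=[[[-22.5,-18,0,0,0,-0.0187],[-22.5,-18,0,0,0,-0.0187],[-22.5,-18,0,0,0,-0.0187],[-22.5,-18,0,0,0,-0.0187],[-22.5,-18,0,0,0,-0.0187]]], fingers=0.2)

```text
time_s: 1.5
position: [0.2694, 0.4807, 0.2367]
tcp_rot: [[-0.979, 0.202, 0.0], [0.202, 0.979, 0.0], [-0.0, 0.0, -1.0]]
force: [0.1, 0.9, -0.3]
opening: 0.648
grasp_force: 0.0
```

play_rows(moves=[[[-22.5,-18,0,0,0,-0.0187],[-22.5,-18,0,0,0,-0.0187],[-22.5,-18,0,0,0,-0.0187],[-22.5,-18,0,0,0,-0.0187],[-22.5,-18,0,0,0,-0.0187]]])

```text
time_s: 2.0
position: [0.3655, 0.3733, 0.2367]
tcp_rot: [[-0.994, 0.11, 0.0], [0.11, 0.994, 0.0], [-0.0, 0.0, -1.0]]
force: [-0.2, -0.4, 0.5]
opening: 0.6
grasp_force: 0.0
```

play_rows(moves=[[[-22.5,-18,0,0,0,-0.0187],[-22.5,-18,0,0,0,-0.0187],[-22.5,-18,0,0,0,-0.0187],[-22.5,-18,0,0,0,-0.0187],[-22.5,-18,0,0,0,-0.0187]]])

```text
time_s: 2.5
position: [0.4712, 0.2753, 0.2367]
tcp_rot: [[-1.0, 0.017, 0.0], [0.017, 1.0, 0.0], [-0.0, 0.0, -1.0]]
force: [1.1, -0.0, -0.0]
opening: 0.595
grasp_force: 0.0
```

Run:
```python
from h import *
s=bot.read_state();print({k:np.round(v,3).tolist() for k,v in s.items()})
c=bot.capture('wrist');cv2.imwrite('pics/w1.png',c['image']);print(np.round(c['R'],2).tolist(),-np.array(c['R']).T@c['t'])
for q in ['point_chisel','chisel_point','chisel_head','rest']:
    for r in bot.pinpoint(c,q)[:3]: print(q,round(r['confidence'],2),np.round(r['centre'],1),np.round(atz(c,r['centre'],.05),4))
for r in bot.silhouettes(c,'point_chisel')[:3]:
    ys,xs=np.nonzero(r['pixels']);W=np.array([atz(c,p,.05)[:2] for p in zip(xs[::5],ys[::5])])
    m=W.mean(0);u=np.linalg.svd(W-m,full_matrices=False)[2][0];print(r['confidence'],len(xs),m,np.degrees(np.arctan2(u[1],u[0])),np.ptp((W-m)@u))
```

```text
{'time_s': 2.5, 'joint_positions': [18.56, 24.104, 93.528, 0.003, 62.35, -70.487], 'qvel': [-26.961, 6.785, -12.372, 0.08, 5.252, -37.404], 'tau': [1.52, -38.382, -15.593, -0.059, 0.081, 0.427], 'position': [0.471, 0.275, 0.237], 'tcp_rot': [[-1.0, 0.017, 0.0], [0.017, 1.0, 0.0], [-0.0, 0.0, -1.0]], 'force': [1.126, -0.01, -0.028], 'moment': [0.046, 0.012, 0.031], 'grasp_force': 0.0, 'opening': 0.595}
[[0.02, 1.0, -0.0], [0.96, -0.01, 0.27], [0.27, -0.0, -0.96]] [0.39762584 0.27665788 0.38498515]
point_chisel 0.96 [401.2 191.1] [0.4926 0.4357 0.05  ]
point_chisel 0.69 [251.5 218. ] [0.5212 0.2705 0.05  ]
chisel_point 0.92 [256.5 105.7] [0.4001 0.2779 0.05  ]
chisel_point 0.76 [283.9  65.1] [0.3615 0.3055 0.05  ]
chisel_point 0.73 [335.7 264.2] [0.5803 0.368  0.05  ]
chisel_head 0.97 [250.8 297. ] [0.6226 0.2678 0.05  ]
chisel_head 0.53 [242.1 304.4] [0.6329 0.257  0.05  ]
rest 0.84 [197.4 205.9] [0.5061 0.211  0.05  ]
0.83 741 [0.32552148 0.29427673] 14.726547512429566 0.06281970877913985
0.79 2179 [0.48395806 0.44232077] -37.45742462326039 0.18451300783342628
0.71 2051 [0.50262011 0.27567382] -2.473225625324507 0.21994273196475633
```

View pics/w1.png

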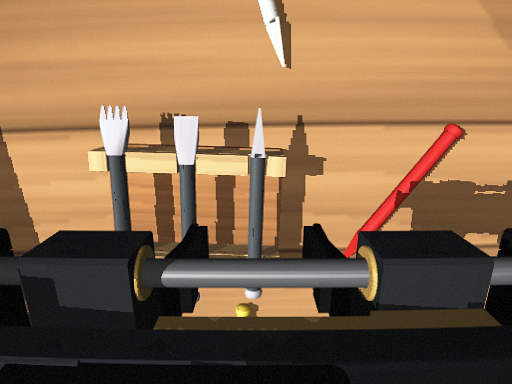

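play_rows(moves=[[[-10,-0.5,25,0,0,0.012],[-10,-0.5,25,0,0,0.012],[0,0,30,0,0,0],[0,0,20,0,0,0],[0,0,0,0,0,0]]])

```text
time_s: 3.3
position: [0.4872, 0.2749, 0.1339]
tcp_rot: [[-0.999, 0.04, -0.007], [0.04, 0.999, -0.002], [0.007, -0.002, -1.0]]
force: [0.4, 0.1, -0.6]
opening: 0.601
grasp_force: 0.0
```

Run:
```python
from h import *
s=bot.read_state();print(s['position'],np.round(s['tcp_rot'],3).tolist())
p=np.array([.4005,.2779]);u=np.array([.2205,-.0089]);u/=np.linalg.norm(u);g=p+.09*u;print(g)
rows([g[0],g[1],.045],down(-2.4),4)
c=bot.capture('top')
for q in ['chisel_point','chisel_head']:
    for r in bot.pinpoint(c,q)[:3]: print(q,round(r['confidence'],2),np.round(r['centre'],1),np.round(atz(c,r['centre'],.05),4))
c=bot.capture('wrist')
for q in ['chisel_point','chisel_head']:
    for r in bot.pinpoint(c,q)[:3]: print(q,round(r['confidence'],2),np.round(r['centre'],1),np.round(atz(c,r['centre'],.05),4))
```

```text
[0.48720982 0.27488027 0.13389159] [[-0.999, 0.04, -0.007], [0.04, 0.999, -0.002], [0.007, -0.002, -1.0]]
[0.49042678 0.2742703 ]
4 x [-0.9, -0.1, 22.2] [-0.0006, -0.0017, 0.0005]
chisel_point 0.51 [167.9 164.8] [0.5996 0.3693 0.05  ]
chisel_head 0.84 [207.8 146.3] [0.6509 0.2495 0.05  ]
chisel_head 0.73 [123.9 224.9] [0.4249 0.5047 0.05  ]
chisel_head 0.61 [199.  155.4] [0.6246 0.276  0.05  ]
chisel_point 0.97 [255.4  80.3] [0.4015 0.2794 0.05  ]
chisel_point 0.54 [289.   24.5] [0.3661 0.3035 0.05  ]
```

play_rows(moves=[[[-1,0,22,0,-0.0017,0],[-1,0,22,0,-0.0017,0],[-1,0,22,0,-0.0017,0],[-1,0,22.5,0,-0.0017,0],[0,0,0,0,0,0]]])

```text
time_s: 4.1
position: [0.4934, 0.2741, 0.0466]
tcp_rot: [[-0.999, 0.041, 0.003], [0.041, 0.999, -0.001], [-0.003, -0.001, -1.0]]
force: [-1.5, -0.6, -0.3]
opening: 0.602
grasp_force: 0.0
```

play_rows(moves=[[[0,0,0,0,0,0],[0,0,0,0,0,0],[0,0,0,0,0,0],[0,0,0,0,0,0],[0,0,0,0,0,0]]], fingers=-1)

```text
time_s: 4.6
position: [0.4949, 0.2747, 0.0487]
tcp_rot: [[-0.999, 0.041, 0.008], [0.041, 0.999, 0.0], [-0.008, 0.0, -1.0]]
force: [-0.3, -0.2, -0.0]
opening: 0.235
grasp_force: 0.0
```

play_rows(moves=[[[0,0,0,0,0,0],[0,0,0,0,0,0],[0,0,0,0,0,0]]])

```text
time_s: 4.9
position: [0.4949, 0.2749, 0.0486]
tcp_rot: [[-0.999, 0.041, 0.008], [0.041, 0.999, 0.0], [-0.008, 0.001, -1.0]]
force: [0.0, 0.3, 5.3]
opening: 0.178
grasp_force: 30.0
```

play_rows(moves=[[[0,0,-10,0,0,0],[0,0,-20,0,0,0],[0,0,-30,0,0,0],[0,0,-30,0,0,0],[0,0,-30,0,0,0]]])

```text
time_s: 5.4
position: [0.4925, 0.274, 0.1685]
tcp_rot: [[-0.999, 0.041, 0.004], [0.041, 0.999, -0.002], [-0.004, -0.001, -1.0]]
force: [0.5, 0.1, -2.5]
opening: 0.178
grasp_force: 30.0
```

play_rows(moves=[[[0,0,-30,0,0,0],[0,0,-30,0,0,0],[0,0,-30,0,0,0],[0,0,-20,0,0,0],[0,0,-10,0,0,0]]])

```text
time_s: 5.9
position: [0.4928, 0.2744, 0.2897]
tcp_rot: [[-0.999, 0.041, 0.008], [0.041, 0.999, -0.0], [-0.008, 0.0, -1.0]]
force: [0.2, -0.3, -3.1]
opening: 0.179
grasp_force: 30.0
```

Run:
```python
from h import *
s=bot.read_state();print({k:np.round(v,3).tolist() for k,v in s.items()})
p=np.array(s['position']);R=np.array(s['tcp_rot']);print('g',p-.005*R[:,2])
for n in ['wrist','scene','top']:
    c=bot.capture(n);cv2.imwrite(f'pics/{n}2.png',c['image'])
    for q in ['chisel_point','chisel_head','mark']:
        for r in bot.pinpoint(c,q)[:3]: print(n,q,round(r['confidence'],2),np.round(r['centre'],1),np.round(atz(c,r['centre'],.13 if q=='mark' else p[2]),4))
# stone line in top image
g=cv2.cvtColor(c['image'],cv2.COLOR_BGR2GRAY)[130:240,330:435]
cv2.imwrite('pics/stone.png',cv2.resize(c['image'][130:240,330:435],None,fx=5,fy=5,interpolation=cv2.INTER_CUBIC))
```

```text
{'time_s': 5.9, 'joint_positions': [17.844, 21.961, 87.555, -0.162, 70.043, -69.735], 'qvel': [-0.115, -4.457, -5.547, 0.054, 12.328, 0.004], 'tau': [0.074, -39.824, -19.293, -0.052, -0.029, 0.001], 'position': [0.493, 0.274, 0.29], 'tcp_rot': [[-0.999, 0.041, 0.008], [0.041, 0.999, -0.0], [-0.008, 0.0, -1.0]], 'force': [0.216, -0.312, -3.132], 'moment': [-0.036, 0.096, -0.027], 'grasp_force': 29.999, 'opening': 0.179}
g [0.49278896 0.27444934 0.29468558]
wrist chisel_point 0.82 [331.8 229.7] [0.4817 0.3134 0.2897]
wrist chisel_point 0.63 [254.2  55.8] [0.3994 0.2779 0.2897]
wrist chisel_point 0.57 [276.9  48.8] [0.397  0.2878 0.2897]
wrist chisel_head 0.97 [437.3  99.9] [0.4205 0.36   0.2897]
scene chisel_point 0.86 [297.9  57.3] [0.4088 0.2698 0.2897]
scene chisel_point 0.72 [417.3 284.8] [0.9587 0.0512 0.2897]
scene chisel_point 0.7 [369.9 175.8] [0.7708 0.1412 0.2897]
scene chisel_head 0.85 [349.9 213.5] [0.8134 0.0587 0.2897]
scene chisel_head 0.8 [232.  104.1] [0.4798 0.0542 0.2897]
scene chisel_head 0.71 [359.9 122.2] [0.6569 0.2252 0.2897]
scene mark 0.81 [121.2 234.4] [ 0.5278 -0.2285  0.13  ]
top chisel_point 0.87 [212.4  75.2] [0.7817 0.2027 0.2897]
top chisel_head 0.81 [208.2 146.5] [0.6052 0.2145 0.2897]
top chisel_head 0.76 [187.1 145.9] [0.6084 0.2653 0.2897]
top chisel_head 0.49 [210.1 312.6] [0.2138 0.2181 0.2897]
top mark 0.93 [377.7 177.9] [ 0.5353 -0.2273  0.13  ]
top mark 0.67 [185.1 142.1] [0.6499 0.3015 0.13  ]
```

View pics/wrist2.png

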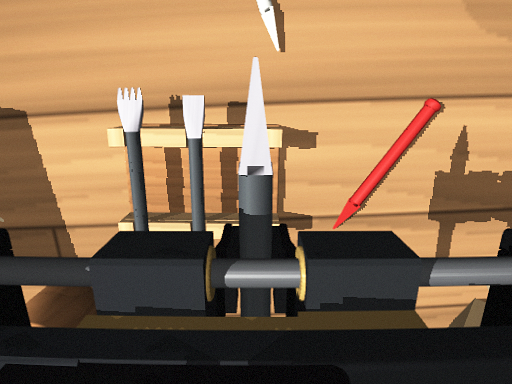

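View pics/stone.png

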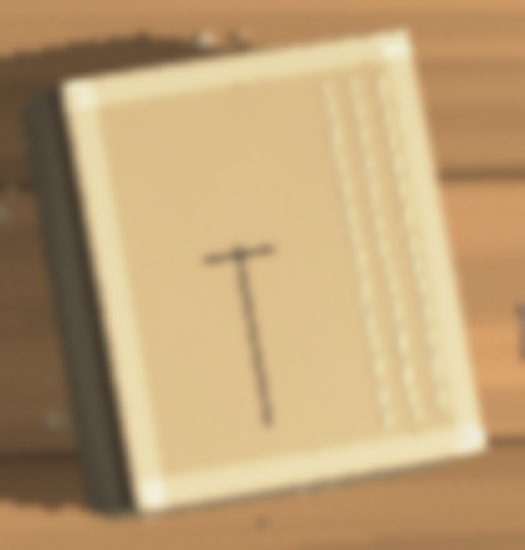

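```bash
cat >> h.py <<'E'
def tri(obs):
    A=np.zeros((3,3));b=np.zeros(3)
    for c,px in obs:
        o,d=ray(c,px);d=d/np.linalg.norm(d);P=np.eye(3)-np.outer(d,d);A+=P;b+=P@o
    X=np.linalg.solve(A,b);return X,[np.round(proj(c,X)-px,1).tolist() for c,px in obs]
E
python3 - <<'E'
from h import *
w=bot.capture('wrist');s=bot.capture('scene');t=bot.capture('top')
X,e=tri([(w,(254.5,56.5)),(s,(297.9,57.3))]);print('tip',X,e)
f=lambda x,y:np.array([330+(x+.5)/5-.5,130+(y+.5)/5-.5])
m=atz(t,f(238,252),.13);l=atz(t,f(268,426),.13);print('mark',m,'end',l,np.linalg.norm(m-l),np.degrees(np.arctan2(*(m-l)[1::-1])))
C=np.array([atz(t,f(*p),.13) for p in [(62,82),(408,30),(486,440),(140,512)]])
print(C.mean(0),[np.linalg.norm(C[i]-C[(i+1)%4]) for i in range(4)],[np.degrees(np.arctan2(*(C[a]-C[b])[1::-1])) for a,b in [(0,3),(1,2)]])
cv2.imwrite('pics/st_s.png',cv2.resize(s['image'][170:350,30:210],None,fx=3.3,fy=3.3,interpolation=cv2.INTER_CUBIC))
print(atz(s,(121.2,234.4),.13))
E
```

```text
tip [0.39891148 0.27817309 0.28217093] [[-0.1, -0.1], [0.0, 0.0]]
mark [ 0.52956307 -0.22560889  0.13      ] end [ 0.43353784 -0.23803539  0.13      ] 0.09682593991818368 7.37359742288716
[ 0.52226264 -0.24719008  0.13      ] [np.float64(0.1996931288904226), np.float64(0.23251058682265624), np.float64(0.19925851712526277), np.float64(0.23954702112915177)] [np.float64(7.969794722919703), np.float64(7.848620239185045)]
[ 0.52777773 -0.22850291  0.13      ]
```

View pics/st_s.png

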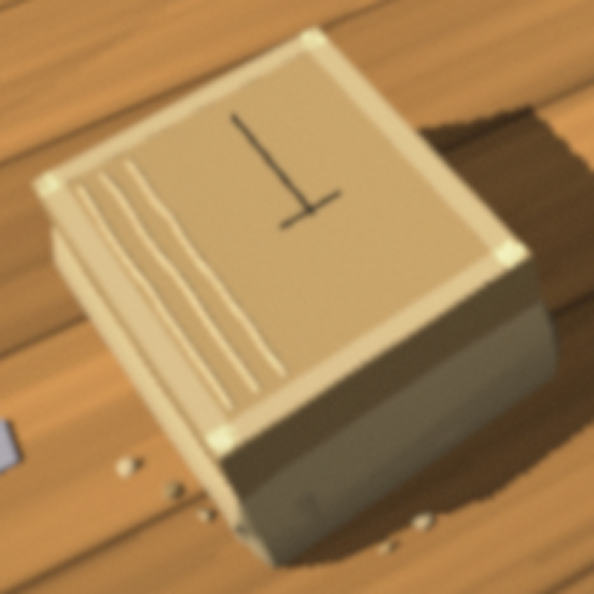

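Run:
```python
from h import *
s=bot.capture('scene');print(atz(s,(123.9,233.6),.13))
m=np.array([.529,-.226,.13]);y=7.8;R=down(y,45);print(np.round(R,3).tolist())
g=m+.0945*-R[:,0]-.003*R[:,2];T=g+.005*R[:,2];print('final tcp',T)
rows(T+[0,0,.1],R,25)
```

```text
[ 0.52879199 -0.22335445  0.13      ]
[[-0.701, -0.136, 0.701], [-0.096, 0.991, 0.096], [-0.707, 0.0, -0.707]]
final tcp [ 0.59660448 -0.21673934  0.19540738]
25 x [-3.3, -19.8, 0.7] [-0.0028, -0.0311, -0.0067]
```

play_rows(moves=[[[-3.3,-19.8,0.7,-0.0028,-0.0311,-0.0067],[-3.3,-19.8,0.7,-0.0028,-0.0311,-0.0067],[-3.3,-19.8,0.7,-0.0028,-0.0311,-0.0067],[-3.3,-19.8,0.7,-0.0028,-0.0311,-0.0067],[-3.3,-19.8,0.7,-0.0028,-0.0311,-0.0067]]])

```text
time_s: 7.2
position: [0.5068, 0.1745, 0.2854]
tcp_rot: [[-0.987, 0.006, 0.163], [0.008, 1.0, 0.01], [-0.163, 0.011, -0.987]]
force: [0.2, -0.1, -3.5]
opening: 0.185
grasp_force: 30.0
```

play_rows(moves=[[[-3.3,-19.8,0.7,-0.0028,-0.0311,-0.0067],[-3.3,-19.8,0.7,-0.0028,-0.0311,-0.0067],[-3.3,-19.8,0.7,-0.0028,-0.0311,-0.0067],[-3.3,-19.8,0.7,-0.0028,-0.0311,-0.0067],[-3.3,-19.8,0.7,-0.0028,-0.0311,-0.0067]]])

```text
time_s: 7.7
position: [0.5242, 0.0756, 0.2843]
tcp_rot: [[-0.949, -0.03, 0.313], [-0.023, 0.999, 0.025], [-0.314, 0.016, -0.949]]
force: [0.1, 0.3, -3.3]
opening: 0.182
grasp_force: 30.0
```

play_rows(moves=[[[-3.3,-19.8,0.7,-0.0028,-0.0311,-0.0067],[-3.3,-19.8,0.7,-0.0028,-0.0311,-0.0067],[-3.3,-19.8,0.7,-0.0028,-0.0311,-0.0067],[-3.3,-19.8,0.7,-0.0028,-0.0311,-0.0067],[-3.3,-19.8,0.7,-0.0028,-0.0311,-0.0067]]])

```text
time_s: 8.2
position: [0.5451, -0.0225, 0.2855]
tcp_rot: [[-0.888, -0.066, 0.456], [-0.051, 0.998, 0.045], [-0.457, 0.016, -0.889]]
force: [-0.1, -0.4, -2.8]
opening: 0.181
grasp_force: 30.0
```

play_rows(moves=[[[-3.3,-19.8,0.7,-0.0028,-0.0311,-0.0067],[-3.3,-19.8,0.7,-0.0028,-0.0311,-0.0067],[-3.3,-19.8,0.7,-0.0028,-0.0311,-0.0067],[-3.3,-19.8,0.7,-0.0028,-0.0311,-0.0067],[-3.3,-19.8,0.7,-0.0028,-0.0311,-0.0067]]])

```text
time_s: 8.7
position: [0.5691, -0.1201, 0.2894]
tcp_rot: [[-0.803, -0.102, 0.586], [-0.077, 0.995, 0.068], [-0.59, 0.01, -0.807]]
force: [1.0, 0.3, -3.5]
opening: 0.183
grasp_force: 30.0
```

play_rows(moves=[[[-3.3,-19.8,0.7,-0.0028,-0.0311,-0.0067],[-3.3,-19.8,0.7,-0.0028,-0.0311,-0.0067],[-3.3,-19.8,0.7,-0.0028,-0.0311,-0.0067],[-3.3,-19.8,0.7,-0.0028,-0.0311,-0.0067],[-3.3,-19.8,0.7,-0.0028,-0.0311,-0.0067]]])

```text
time_s: 9.2
position: [0.622, -0.1993, 0.335]
tcp_rot: [[-0.759, -0.094, 0.645], [-0.069, 0.996, 0.063], [-0.648, 0.004, -0.762]]
force: [0.2, 0.1, -4.0]
opening: 0.179
grasp_force: 30.0
```

play_rows(moves=[[[0,0,0,0,0,0],[0,0,0,0,0,0]]])

```text
time_s: 9.4
position: [0.6214, -0.1983, 0.3341]
tcp_rot: [[-0.759, -0.094, 0.644], [-0.068, 0.996, 0.064], [-0.647, 0.005, -0.763]]
force: [-0.6, -0.4, -3.0]
opening: 0.184
grasp_force: 30.0
```

Run:
```python
from h import *
s=bot.read_state();print({k:np.round(v,3).tolist() for k,v in s.items()})
p=np.array(s['position'])
a={}
for n in ['wrist','scene','top']:
    c=bot.capture(n);cv2.imwrite(f'pics/{n}3.png',c['image'])
    for q in ['chisel_point','chisel_head','mark']:
        for r in bot.pinpoint(c,q)[:4]: print(n,q,round(r['confidence'],2),np.round(r['centre'],1),np.round(atz(c,r['centre'],.13 if q=='mark' else p[2]),4))
a=cv2.imread('pics/wrist3.png');b=cv2.imread('pics/scene3.png')[90:320,20:270]
b=cv2.resize(b,None,fx=2.1,fy=2.1,interpolation=cv2.INTER_CUBIC);cv2.imwrite('pics/scene3c.png',b);print(b.shape)
```

```text
{'time_s': 9.4, 'joint_positions': [-39.816, 17.288, 99.674, 44.238, 41.437, -163.524], 'qvel': [0.704, -0.175, 1.966, 0.109, 0.401, -0.033], 'tau': [-0.574, -35.773, -20.616, 1.901, -1.024, -0.024], 'position': [0.621, -0.198, 0.334], 'tcp_rot': [[-0.759, -0.094, 0.644], [-0.068, 0.996, 0.064], [-0.647, 0.005, -0.763]], 'force': [-0.62, -0.385, -2.98], 'moment': [-0.117, 0.869, 0.059], 'grasp_force': 29.999, 'opening': 0.184}
wrist chisel_point 0.85 [250.3  60.3] [ 0.513  -0.2095  0.3341]
wrist chisel_point 0.59 [466.2 151.8] [ 0.5378 -0.1393  0.3341]
wrist mark 0.69 [369.2  62.1] [ 0.6374 -0.0868  0.13  ]
scene chisel_point 0.8 [370.2 177. ] [0.8008 0.1014 0.3341]
scene chisel_point 0.69 [413.9 284.5] [0.9677 0.0173 0.3341]
scene chisel_point 0.64 [291.2 133.8] [0.6557 0.0618 0.3341]
scene chisel_point 0.44 [268.  188.4] [ 0.7362 -0.0405  0.3341]
scene chisel_head 0.85 [159.6 181.9] [ 0.6382 -0.1668  0.3341]
scene chisel_head 0.7 [360.4 124.5] [0.6996 0.1759 0.3341]
scene chisel_head 0.68 [233.1 103.8] [0.5329 0.0253 0.3341]
scene chisel_head 0.62 [353.7 213.7] [0.8408 0.0315 0.3341]
scene mark 0.57 [120.7 234.8] [ 0.5282 -0.2297  0.13  ]
top chisel_point 0.78 [169.3 164.3] [0.5589 0.2983 0.3341]
top chisel_point 0.71 [193.5 244.4] [0.3762 0.2453 0.3341]
top chisel_point 0.62 [214.6  77.3] [0.7602 0.1919 0.3341]
top chisel_head 0.84 [123.4 221.8] [0.4303 0.407  0.3341]
top chisel_head 0.76 [210.8 316.9] [0.2131 0.2104 0.3341]
top chisel_head 0.64 [387.9  80.9] [ 0.7422 -0.2125  0.3341]
top chisel_head 0.56 [208.9 145.6] [0.5989 0.2066 0.3341]
top mark 0.71 [378.4 182.4] [ 0.5229 -0.2287  0.13  ]
top mark 0.61 [374.3 189. ] [ 0.505  -0.2163  0.13  ]
(483, 525, 3)
```

View pics/wrist3.png

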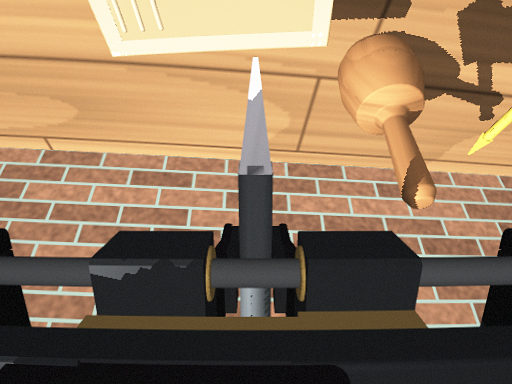

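View pics/scene3c.png

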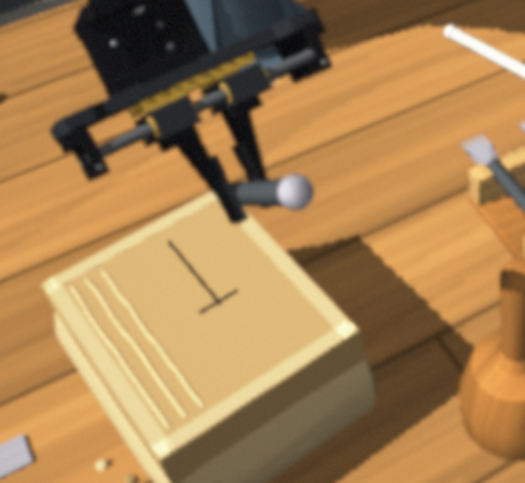

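Run:
```python
from h import *
rows([.4928,.2744,.29],down(-2.4),20)
```

```text
20 x [6.4, 23.8, 0.2] [0.0026, 0.0352, 0.0064]
```

play_rows(moves=[[[6.4,23.8,0.2,0.0026,0.0352,0.0064],[6.4,23.8,0.2,0.0026,0.0352,0.0064],[6.4,23.8,0.2,0.0026,0.0352,0.0064],[6.4,23.8,0.2,0.0026,0.0352,0.0064],[6.4,23.8,0.2,0.0026,0.0352,0.0064]]])

```text
time_s: 10.5
position: [0.5871, -0.081, 0.3159]
tcp_rot: [[-0.863, -0.058, 0.502], [-0.044, 0.998, 0.041], [-0.503, 0.013, -0.864]]
force: [0.8, -0.2, -3.6]
opening: 0.18
grasp_force: 30.0
```

play_rows(moves=[[[6.4,23.8,0.2,0.0026,0.0352,0.0064],[6.4,23.8,0.2,0.0026,0.0352,0.0064],[6.4,23.8,0.2,0.0026,0.0352,0.0064],[6.4,23.8,0.2,0.0026,0.0352,0.0064],[6.4,23.8,0.2,0.0026,0.0352,0.0064]]])

```text
time_s: 11.0
position: [0.5534, 0.037, 0.3025]
tcp_rot: [[-0.939, -0.024, 0.343], [-0.017, 1.0, 0.022], [-0.344, 0.015, -0.939]]
force: [0.4, 0.1, -2.9]
opening: 0.186
grasp_force: 30.0
```

play_rows(moves=[[[6.4,23.8,0.2,0.0026,0.0352,0.0064],[6.4,23.8,0.2,0.0026,0.0352,0.0064],[6.4,23.8,0.2,0.0026,0.0352,0.0064],[6.4,23.8,0.2,0.0026,0.0352,0.0064],[6.4,23.8,0.2,0.0026,0.0352,0.0064]]])

```text
time_s: 11.5
position: [0.5218, 0.156, 0.2943]
tcp_rot: [[-0.985, 0.01, 0.174], [0.012, 1.0, 0.009], [-0.174, 0.011, -0.985]]
force: [-0.2, -0.1, -3.7]
opening: 0.179
grasp_force: 30.0
```

play_rows(moves=[[[6.4,23.8,0.2,0.0026,0.0352,0.0064],[6.4,23.8,0.2,0.0026,0.0352,0.0064],[6.4,23.8,0.2,0.0026,0.0352,0.0064],[6.4,23.8,0.2,0.0026,0.0352,0.0064],[6.4,23.8,0.2,0.0026,0.0352,0.0064]]])

```text
time_s: 12.0
position: [0.4931, 0.2759, 0.2907]
tcp_rot: [[-0.999, 0.043, -0.001], [0.043, 0.999, 0.001], [0.001, 0.001, -1.0]]
force: [0.0, -0.5, -3.2]
opening: 0.181
grasp_force: 30.0
```

play_rows(moves=[[[0,0,0,0,0,0],[0,0,0,0,0,0]]])

```text
time_s: 12.2
position: [0.4933, 0.2748, 0.2904]
tcp_rot: [[-0.999, 0.041, 0.0], [0.041, 0.999, 0.0], [-0.0, 0.0, -1.0]]
force: [0.3, -0.9, -2.5]
opening: 0.182
grasp_force: 30.0
```

Run:
```python
from h import *
s=bot.read_state();print(np.round(s['joint_positions'],1))
rows([.4949,.2748,.17],down(-2.4),5)
# pose relative chisel tip as seen
w=bot.capture('wrist')
for r in bot.pinpoint(w,'chisel_point')[:3]: print(r['confidence'],r['centre'])
sc=bot.capture('scene')
for q in ['chisel_point','chisel_head']:
  for r in bot.pinpoint(sc,q)[:4]: print(q,r['confidence'],r['centre'],atz(sc,r['centre'],.29))
```

```text
[ 17.8  22.1  87.1   0.   70.7 -69.8]
5 x [-0.3, 0.0, 24.1] [0.0001, 0.0, 0.0001]
0.67 [253.1, 56.3]
0.57 [273.9, 53.2]
chisel_point 0.91 [298.6, 53.4] [0.39645268 0.28129185 0.29      ]
chisel_point 0.79 [413.0, 285.6] [0.95627305 0.04519488 0.29      ]
chisel_point 0.67 [370.8, 178.8] [0.7769406 0.1373187 0.29     ]
chisel_point 0.63 [292.0, 135.8] [0.61995476 0.09401592 0.29      ]
chisel_head 0.93 [352.1, 209.0] [0.80866461 0.06737032 0.29      ]
chisel_head 0.73 [234.8, 103.5] [0.48145815 0.05952093 0.29      ]
chisel_head 0.65 [360.5, 122.2] [0.65773545 0.22579551 0.29      ]
chisel_head 0.63 [363.6, 103.0] [0.61610702 0.27333996 0.29      ]
```

play_rows(moves=[[[-0.3,0,24,0,0,0],[-0.3,0,24,0,0,0],[-0.3,0,24,0,0,0],[-0.3,0,24,0,0,0],[-0.3,0,24,0,0,0]]])

```text
time_s: 12.95
position: [0.4952, 0.2737, 0.1701]
tcp_rot: [[-0.999, 0.044, 0.001], [0.044, 0.999, 0.0], [-0.001, 0.0, -1.0]]
force: [0.2, 0.0, -3.7]
opening: 0.174
grasp_force: 30.0
```

play_rows(moves=[[[0,0,24,0,0,0],[0,0,24,0,0,0],[0,0,22,0,0,0],[0,0,15,0,0,0],[0,0,10,0,0,0]]])

```text
time_s: 13.45
position: [0.4948, 0.2736, 0.0746]
tcp_rot: [[-0.999, 0.043, -0.001], [0.043, 0.999, -0.0], [0.001, -0.0, -1.0]]
force: [-0.2, -0.2, -2.8]
opening: 0.181
grasp_force: 30.0
```

play_rows(moves=[[[0,0,6,0,0,0],[0,0,4,0,0,0],[0,0,4,0,0,0],[0,0,3,0,0,0],[0,0,2,0,0,0]]])

```text
time_s: 13.95
position: [0.495, 0.2743, 0.0568]
tcp_rot: [[-0.999, 0.042, 0.001], [0.042, 0.999, 0.0], [-0.001, 0.0, -1.0]]
force: [0.8, 0.8, -3.9]
opening: 0.179
grasp_force: 30.0
```

play_rows(moves=[[[0,0,0,0,0,0],[0,0,0,0,0,0]]])

```text
time_s: 14.15
position: [0.4949, 0.2743, 0.0568]
tcp_rot: [[-0.999, 0.042, 0.0], [0.042, 0.999, 0.0], [-0.0, 0.0, -1.0]]
force: [-0.4, 0.2, -2.7]
opening: 0.181
grasp_force: 30.0
```

play_rows(moves=[[[0,0.3,3,0,0,0],[0,0,2,0,0,0],[0,0,1.5,0,0,0],[0,0,0,0,0,0]]])

```text
time_s: 14.55
position: [0.4946, 0.2745, 0.0499]
tcp_rot: [[-0.999, 0.042, -0.0], [0.042, 0.999, -0.0], [0.0, -0.0, -1.0]]
force: [-0.0, -0.2, -2.8]
opening: 0.182
grasp_force: 30.0
```

play_rows(moves=[[[0,0,1,0,0,0],[0,0,0.5,0,0,0],[0,0,0,0,0,0]]])

```text
time_s: 14.85
position: [0.4947, 0.2746, 0.0487]
tcp_rot: [[-0.999, 0.042, 0.0], [0.042, 0.999, -0.0], [-0.0, -0.0, -1.0]]
force: [-1.8, -0.1, -0.3]
opening: 0.177
grasp_force: 30.0
```

Resting on the battens. Open part-way, rise, turn the wrist by a half turn.

play_rows(moves=[[[0,0,0,0,0,0],[0,0,0,0,0,0],[0,0,0,0,0,0],[0,0,0,0,0,0],[0,0,-10,0,0,0]]], fingers=0.2)

```text
time_s: 15.35
position: [0.494, 0.2742, 0.058]
tcp_rot: [[-0.999, 0.043, -0.002], [0.043, 0.999, -0.001], [0.002, -0.001, -1.0]]
force: [0.8, 0.8, 0.6]
opening: 0.539
grasp_force: 0.0
```

play_rows(moves=[[[0,0,-20,0,0,0],[0,0,-30,0,0,0],[0,0,-30,0,0,0],[0,0,-30,0,0,0],[0,0,-30,0,0,0]]])

```text
time_s: 15.85
position: [0.4946, 0.2745, 0.2006]
tcp_rot: [[-0.999, 0.042, 0.001], [0.042, 0.999, 0.0], [-0.001, 0.0, -1.0]]
force: [0.5, -0.2, -0.2]
opening: 0.601
grasp_force: 0.0
```

Run:
```python
from h import *
s=bot.read_state();print(s['position'],s['opening'],np.round(s['joint_positions'],1))
w=bot.capture('wrist')
for q in ['chisel_point','chisel_head']:
  for r in bot.pinpoint(w,q)[:3]: print(q,r['confidence'],r['centre'],atz(w,r['centre'],.05))
```

```text
[0.49456494 0.27449714 0.20059849] 0.601381910636525 [ 17.7  28.2  92.9  -0.   58.8 -69.8]
chisel_point 0.82 [250.4, 80.5] [0.40132618 0.27420649 0.05      ]
chisel_point 0.61 [283.0, 33.7] [0.36377385 0.30403683 0.05      ]
chisel_point 0.6 [349.8, 259.4] [0.58125627 0.36954162 0.05      ]
chisel_head 0.95 [253.7, 295.1] [0.61937496 0.26785851 0.05      ]
chisel_head 0.77 [479.2, 102.3] [0.42686212 0.48493611 0.05      ]
chisel_head 0.56 [244.3, 307.9] [0.6350634  0.25693021 0.05      ]
```

play_rows(moves=[[[0,0,0,0,0,0.1496],[0,0,0,0,0,0.1496],[0,0,0,0,0,0.1496],[0,0,0,0,0,0.1496],[0,0,0,0,0,0.1496]]])

```text
time_s: 16.5
position: [0.4937, 0.2742, 0.1973]
tcp_rot: [[-0.699, 0.715, -0.003], [0.715, 0.699, -0.001], [0.001, -0.003, -1.0]]
force: [0.1, -0.4, 1.0]
opening: 0.6
grasp_force: 0.0
```

play_rows(moves=[[[0,0,0,0,0,0.1496],[0,0,0,0,0,0.1496],[0,0,0,0,0,0.1496],[0,0,0,0,0,0.1496],[0,0,0,0,0,0.1496]]])

```text
time_s: 17.0
position: [0.4937, 0.2742, 0.1973]
tcp_rot: [[-0.026, 1.0, -0.003], [1.0, 0.026, -0.001], [-0.001, -0.003, -1.0]]
force: [0.8, 1.1, 0.8]
opening: 0.601
grasp_force: 0.0
```

play_rows(moves=[[[0,0,0,0,0,0.1496],[0,0,0,0,0,0.1496],[0,0,0,0,0,0.1496],[0,0,0,0,0,0.1496],[0,0,0,0,0,0.1496]]])

```text
time_s: 17.5
position: [0.4937, 0.2742, 0.1973]
tcp_rot: [[0.661, 0.751, -0.003], [0.751, -0.661, -0.001], [-0.003, -0.002, -1.0]]
force: [0.2, 0.3, -0.2]
opening: 0.596
grasp_force: 0.0
```

play_rows(moves=[[[0,0,0,0,0,0.1496],[0,0,0,0,0,0.1496],[0,0,0,0,0,0.1496],[0,0,0,0,0,0.1496],[0,0,0,0,0,0.1496]]])

```text
time_s: 18.0
position: [0.4937, 0.2742, 0.1973]
tcp_rot: [[0.995, 0.101, -0.003], [0.101, -0.995, -0.001], [-0.003, 0.001, -1.0]]
force: [-0.7, -0.2, 0.7]
opening: 0.597
grasp_force: 0.0
```

play_rows(moves=[[[0,0,0,0,0,0.1496],[0,0,0,0,0,0],[0,0,0,0,0,0]]])

```text
time_s: 18.3
position: [0.4941, 0.2743, 0.1978]
tcp_rot: [[0.999, -0.039, -0.002], [-0.039, -0.999, -0.001], [-0.002, 0.001, -1.0]]
force: [-0.4, 0.6, -0.2]
opening: 0.6
grasp_force: 0.0
```

```bash
cat >> h.py <<'E'
def flip(R): return R@np.diag([-1,-1,1])
E
python3 - <<'E'
from h import *
s=bot.read_state();print(s['position'],np.round(s['tcp_rot'],3).tolist(),np.round(s['joint_positions'],1))
rows([.492,.2744,.06],flip(down(-2.3)),7)
c=bot.capture('wrist')
for q in ['chisel_point','chisel_head']:
  for r in bot.pinpoint(c,q)[:3]: print(q,r['confidence'],r['centre'],atz(c,r['centre'],.05))
E
```

```text
[0.49409163 0.27433    0.19776593] [[0.999, -0.039, -0.002], [-0.039, -0.999, -0.001], [-0.002, 0.001, -1.0]] [ 17.7  28.5  93.   -0.   58.6 110. ]
7 x [-0.3, -0.0, 19.7] [0.0001, 0.0003, 0.0001]
chisel_point 0.66 [140.3, 72.8] [0.59837259 0.37135316 0.05      ]
chisel_point 0.58 [231.4, 283.7] [0.38614637 0.30322042 0.05      ]
chisel_head 0.96 [51.7, 238.9] [0.44350688 0.48503794 0.05      ]
chisel_head 0.84 [255.0, 35.9] [0.62395363 0.26922388 0.05      ]
```

play_rows(moves=[[[0,0,30,0,0,0],[-1,0,30,0,0,0],[-1,0,30,0,0,0],[0,0,30,0,0,0],[0,0,15,0,0,0]]])

```text
time_s: 18.95
position: [0.4913, 0.2741, 0.0612]
tcp_rot: [[0.999, -0.041, -0.004], [-0.041, -0.999, -0.001], [-0.004, 0.001, -1.0]]
force: [-0.2, 0.2, -0.0]
opening: 0.601
grasp_force: 0.0
```

play_rows(moves=[[[0,0,10,0,0,0],[0,0,6,0,0,0],[0,0,0,0,0,0],[0,0,0,0,0,0]]])

```text
time_s: 19.35
position: [0.4933, 0.2748, 0.0483]
tcp_rot: [[0.999, -0.042, 0.001], [-0.042, -0.999, 0.0], [0.001, -0.0, -1.0]]
force: [0.4, 0.4, -0.4]
opening: 0.596
grasp_force: 0.0
```

play_rows(moves=[[[-1.5,0,3,0,0,0],[0,0,0,0,0,0],[0,0,0,0,0,0]]])

```text
time_s: 19.65
position: [0.4913, 0.2748, 0.045]
tcp_rot: [[0.999, -0.042, 0.001], [-0.042, -0.999, 0.0], [0.001, -0.0, -1.0]]
force: [-0.6, 1.1, 0.2]
opening: 0.598
grasp_force: 0.0
```

play_rows(moves=[[[0,0,0,0,0,0],[0,0,0,0,0,0],[0,0,0,0,0,0],[0,0,0,0,0,0],[0,0,0,0,0,0]]], fingers=-1)

```text
time_s: 20.15
position: [0.4913, 0.2747, 0.0446]
tcp_rot: [[0.999, -0.043, -0.0], [-0.043, -0.999, -0.0], [-0.0, 0.0, -1.0]]
force: [-0.9, 0.9, 0.4]
opening: 0.231
grasp_force: 0.0
```

play_rows(moves=[[[0,0,0,0,0,0],[0,0,0,0,0,0],[0,0,0,0,0,0]]])

```text
time_s: 20.45
position: [0.4912, 0.2747, 0.0446]
tcp_rot: [[0.999, -0.042, -0.0], [-0.042, -0.999, -0.0], [-0.0, 0.0, -1.0]]
force: [-0.8, 0.3, 0.8]
opening: 0.178
grasp_force: 30.0
```

play_rows(moves=[[[0,0,-10,0,0,0],[0,0,-20,0,0,0],[0,0,-30,0,0,0],[0,0,-30,0,0,0],[0,0,-30,0,0,0]]])

```text
time_s: 20.95
position: [0.4903, 0.2744, 0.1656]
tcp_rot: [[0.999, -0.042, -0.002], [-0.042, -0.999, -0.001], [-0.002, 0.001, -1.0]]
force: [0.1, 0.0, -3.3]
opening: 0.177
grasp_force: 30.0
```

play_rows(moves=[[[0,0,-30,0,0,0],[0,0,-30,0,0,0],[0,0,-30,0,0,0],[0,0,-20,0,0,0],[0,0,-10,0,0,0]]])

```text
time_s: 21.45
position: [0.4913, 0.2748, 0.2868]
tcp_rot: [[0.999, -0.042, 0.002], [-0.042, -0.999, 0.001], [0.002, -0.001, -1.0]]
force: [0.2, 0.3, -3.2]
opening: 0.179
grasp_force: 30.0
```

Run:
```python
from h import *
m=np.array([.529,-.2255,.13]);R=down(7.8,45)
g=m-.089*R[:,0]-.000*R[:,2];T=g+.005*R[:,2];print('final tcp',T)
s=bot.read_state();print(s['position'],np.round(s['joint_positions'],1))
rows(T+[0,0,.05],flip(R),25)
c=bot.capture('wrist');w=c
for r in bot.pinpoint(c,'chisel_head')[:3]: print(r['confidence'],r['centre'],atz(c,r['centre'],.293))
c=bot.capture('scene')
for r in bot.pinpoint(c,'chisel_point')[:2]: print(r['confidence'],r['centre'],atz(c,r['centre'],.293))
```

```text
final tcp [ 0.59485306 -0.21647925  0.18939697]
[0.49130271 0.27479684 0.28681214] [ 17.8  22.1  87.7  -0.   70.  110.3]
25 x [2.5, 19.9, 2.8] [0.0028, 0.0312, -0.0068]
0.84 [89.3, 212.3] [0.51908058 0.35286592 0.293     ]
0.97 [418.0, 283.5] [0.95870761 0.0512356  0.293     ]
0.81 [369.6, 179.1] [0.7782079  0.13260086 0.293     ]
```

play_rows(moves=[[[2.5,19.9,2.8,0.0028,0.0312,-0.0068],[2.5,19.9,2.8,0.0028,0.0312,-0.0068],[2.5,19.9,2.8,0.0028,0.0312,-0.0068],[2.5,19.9,2.8,0.0028,0.0312,-0.0068],[2.5,19.9,2.8,0.0028,0.0312,-0.0068]]])

```text
time_s: 22.15
position: [0.5003, 0.174, 0.2688]
tcp_rot: [[0.988, -0.007, 0.152], [-0.009, -1.0, 0.009], [0.152, -0.01, -0.988]]
force: [0.0, -0.6, -3.2]
opening: 0.178
grasp_force: 30.0
```

play_rows(moves=[[[2.5,19.9,2.8,0.0028,0.0312,-0.0068],[2.5,19.9,2.8,0.0028,0.0312,-0.0068],[2.5,19.9,2.8,0.0028,0.0312,-0.0068],[2.5,19.9,2.8,0.0028,0.0312,-0.0068],[2.5,19.9,2.8,0.0028,0.0312,-0.0068]]])

```text
time_s: 22.65
position: [0.516, 0.0751, 0.2565]
tcp_rot: [[0.952, 0.029, 0.303], [0.023, -0.999, 0.025], [0.304, -0.017, -0.953]]
force: [0.6, 0.5, -4.0]
opening: 0.183
grasp_force: 30.0
```

play_rows(moves=[[[2.5,19.9,2.8,0.0028,0.0312,-0.0068],[2.5,19.9,2.8,0.0028,0.0312,-0.0068],[2.5,19.9,2.8,0.0028,0.0312,-0.0068],[2.5,19.9,2.8,0.0028,0.0312,-0.0068],[2.5,19.9,2.8,0.0028,0.0312,-0.0068]]])

```text
time_s: 23.15
position: [0.5372, -0.0231, 0.2464]
tcp_rot: [[0.892, 0.066, 0.447], [0.051, -0.998, 0.046], [0.449, -0.018, -0.893]]
force: [0.6, -0.7, -3.3]
opening: 0.18
grasp_force: 30.0
```

play_rows(moves=[[[2.5,19.9,2.8,0.0028,0.0312,-0.0068],[2.5,19.9,2.8,0.0028,0.0312,-0.0068],[2.5,19.9,2.8,0.0028,0.0312,-0.0068],[2.5,19.9,2.8,0.0028,0.0312,-0.0068],[2.5,19.9,2.8,0.0028,0.0312,-0.0068]]])

```text
time_s: 23.65
position: [0.5633, -0.1207, 0.2392]
tcp_rot: [[0.808, 0.102, 0.58], [0.076, -0.995, 0.07], [0.584, -0.013, -0.812]]
force: [0.4, -0.0, -2.9]
opening: 0.179
grasp_force: 30.0
```

Run:
```python
from h import *
m=np.array([.529,-.2255,.13]);R=down(7.8,45)
g=m-.0884*R[:,0];T=g+.005*R[:,2];print('final tcp',T)
s=bot.read_state();print(s['position'],np.round(s['tcp_rot'],3).tolist(),np.round(s['joint_positions'],1))
rows(T+[0,0,.05],flip(R),8)
```

```text
final tcp [ 0.59443273 -0.21653683  0.18897271]
[ 0.56331903 -0.12067896  0.23920265] [[0.808, 0.102, 0.58], [0.076, -0.995, 0.07], [0.584, -0.013, -0.812]] [-35.1  19.7 113.8  53.3  29.1   5.7]
8 x [1.9, 12.4, 1.5] [0.0015, 0.0202, -0.0043]
```

play_rows(moves=[[[1.9,12.4,1.5,0.0015,0.0202,-0.0043],[1.9,12.4,1.5,0.0015,0.0202,-0.0043],[1.9,12.4,1.5,0.0015,0.0202,-0.0043],[1.9,12.4,1.5,0.0015,0.0202,-0.0043]]])

```text
time_s: 24.05
position: [0.5783, -0.1687, 0.2385]
tcp_rot: [[0.758, 0.119, 0.642], [0.086, -0.993, 0.082], [0.647, -0.007, -0.762]]
force: [0.3, 0.3, -3.5]
opening: 0.183
grasp_force: 30.0
```

play_rows(moves=[[[1.9,12.4,1.5,0.0015,0.0202,-0.0043],[1.9,12.4,1.5,0.0015,0.0202,-0.0043],[1.9,12.4,1.5,0.0015,0.0202,-0.0043],[1.9,12.4,1.5,0.0015,0.0202,-0.0043],[0,0,0,0,0,0]]])

```text
time_s: 24.55
position: [0.5946, -0.2185, 0.239]
tcp_rot: [[0.701, 0.132, 0.7], [0.095, -0.991, 0.093], [0.706, 0.001, -0.708]]
force: [-0.2, 0.1, -4.5]
opening: 0.177
grasp_force: 30.0
```

Run:
```python
from h import *
m=np.array([.529,-.2255,.13]);R=down(7.8,45)
T=m-.0884*R[:,0]+.005*R[:,2]
s=bot.read_state();print(s['position'],np.round(s['tcp_rot'],3).tolist(),np.round(s['joint_positions'],1),s['force'])
p=np.array(s['position']);Q=np.array(s['tcp_rot']);tip=p-.005*Q[:,2]-.0884*Q[:,0];head=tip+.22*Q[:,0];print('tip by kin',tip)
rows(T+[0,0,.04],flip(R),4)
for n in ['scene','top','wrist']:
    c=bot.capture(n);cv2.imwrite(f'pics/{n}4.png',c['image'])
    print(n,'pred tip,head,mark',proj(c,tip),proj(c,head),proj(c,m))
    for q in ['chisel_point','chisel_head','mark']:
        for r in bot.pinpoint(c,q)[:6]:
            e=np.linalg.norm(proj(c,{'chisel_point':tip,'chisel_head':head,'mark':m}[q])-r['centre'])
            if e<40: print(n,q,round(r['confidence'],2),np.round(r['centre'],1))
a=cv2.imread('pics/scene4.png')[130:280,50:220];b=cv2.imread('pics/top4.png')[100:250,320:440]
cv2.imwrite('pics/c4.png',cv2.resize(np.hstack([a,b]),None,fx=2.7,fy=2.7,interpolation=cv2.INTER_CUBIC))
```

```text
[ 0.59457954 -0.21845838  0.23901177] [[0.701, 0.132, 0.7], [0.095, -0.991, 0.093], [0.706, 0.001, -0.708]] [-46.1  25.6 109.8  70.8  37.  -20.4] [-0.1849585   0.08570506 -4.50828152]
tip by kin [ 0.52906804 -0.22727895  0.18010505]
4 x [-1.8, -0.5, 1.8] [0.0008, 0.0003, -0.0004]
scene pred tip,head,mark [116.38252773 217.77748754] [147.45311348 212.09773696] [122.90075882 234.1548405 ]
scene chisel_head 0.88 [145.2 211. ]
top pred tip,head,mark [382.54467567 178.21664113] [387.31969958 105.02622589] [377.17108553 180.20470378]
top chisel_head 0.56 [384.5 107.3]
top mark 0.96 [376.5 179.1]
wrist pred tip,head,mark [258.57560074 397.34584127] [262.61780648 -38.30822619] [255.28924833 391.76861221]
```

View pics/c4.png

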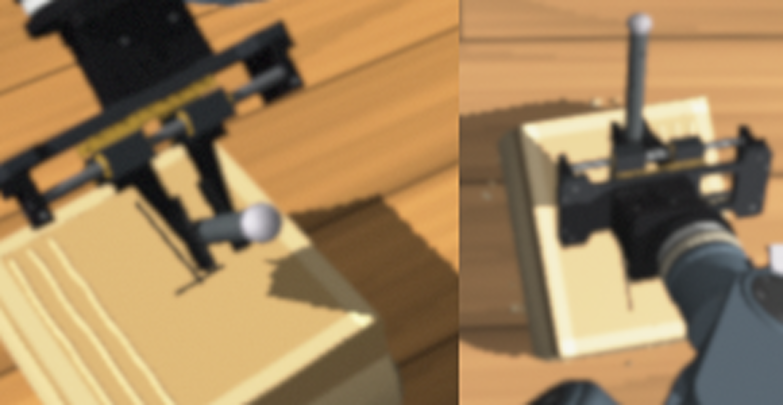

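Run:
```python
from h import *
from scipy.optimize import least_squares
# fit a rendered T (line 96 mm, tick 40 mm, 3 mm wide) on the stone top plane to both clean pictures
cs=[bot.capture('top'),bot.capture('scene')]
def darkness(f):
    g=cv2.cvtColor(cv2.imread(f),cv2.COLOR_BGR2GRAY).astype(np.float32)
    return np.clip(cv2.morphologyEx(g,cv2.MORPH_BLACKHAT,np.ones((7,7),np.uint8)),0,80)
for n,c,f in [('top',cs[0],'pics/top0.png'),('scene',cs[1],'pics/scene0.png')]:
    D=cv2.GaussianBlur(darkness(f),(0,0),.8)
    a=np.linspace(0,.096,60);b=np.linspace(-.02,.02,26)
    def cost(v):
        x,y,h=v;u=np.array([np.cos(h),np.sin(h)]);w=np.array([-u[1],u[0]])
        P=np.r_[np.array([x,y])-a[:,None]*u,np.array([x,y])+b[:,None]*w]
        P=np.c_[P,np.full(len(P),.13)]
        K=np.array([[c['fx'],0,c['cx']],[0,c['fy'],c['cy']],[0,0,1]])
        q=cv2.projectPoints(P,cv2.Rodrigues(np.array(c['R']))[0],np.array(c['t'],float),K,np.array(c['distortion'],float))[0].reshape(-1,1,2).astype(np.float32)
        return -cv2.remap(D,q,None,cv2.INTER_LINEAR).mean()
    from scipy.optimize import minimize
    best=min((minimize(cost,[x0,y0,np.radians(7.8)],method='Nelder-Mead',options=dict(initial_simplex=np.array([[x0,y0,.136],[x0+.004,y0,.136],[x0,y0+.004,.136],[x0,y0,.17]]),xatol=1e-5,fatol=1e-4)) for x0 in (.526,.530,.534) for y0 in (-.228,-.225,-.222)),key=lambda r:r.fun)
    print(n,best.x[:2],np.degrees(best.x[2]),best.fun)
```

```text
top [ 0.52855682 -0.225745  ] 7.5761372039315855 -32.80230712890625
scene [ 0.5273231  -0.22346697] 7.822251679253488 -44.050594329833984
```

```bash
cat >> h.py <<'E'
M=np.array([.528,-.2246,.13]);RF=flip(down(7.7,45))
TF=M+.0884*RF[:,0]+.005*RF[:,2]
def tip():
    s=bot.read_state();p=np.array(s['position']);Q=np.array(s['tcp_rot'])
    print('tip-mark mm',np.round(1e3*(p-.005*Q[:,2]-.0884*Q[:,0]-M),1),'pitch',np.degrees(np.arcsin(Q[2,0])),'yaw',np.degrees(np.arctan2(Q[1,0],Q[0,0])),np.round(s['force'],2),np.round(s['moment'],2))
E
python3 -c "
from h import *
tip();rows(TF+[0,0,.012],RF,5)"
```

```text
tip-mark mm [ 1.9 -1.1 52.2] pitch 45.130375646324396 yaw 7.915558477521626 [ 0.23 -0.53 -3.96] [-0.16  0.98  0.01]
5 x [-5.9, -0.2, 5.5] [0.0001, -0.0005, 0.0005]
```

play_rows(moves=[[[-5.9,-0.2,5.5,0,-0.0005,0.0005],[-5.9,-0.2,5.5,0,-0.0005,0.0005],[-5.9,-0.2,5.5,0,-0.0005,0.0005],[-5.9,-0.2,5.5,0,-0.0005,0.0005],[-5.9,-0.2,5.5,0,-0.0005,0.0005]]])

```text
time_s: 25.75
position: [0.5938, -0.2162, 0.2007]
tcp_rot: [[0.701, 0.133, 0.701], [0.095, -0.991, 0.094], [0.707, 0.001, -0.707]]
force: [-1.2, 0.3, -3.9]
opening: 0.181
grasp_force: 30.0
```

play_rows(moves=[[[0,0,0,0,0,0],[0,0,0,0,0,0],[0,0,0,0,0,0]]])

```text
time_s: 26.05
position: [0.594, -0.2162, 0.2014]
tcp_rot: [[0.7, 0.133, 0.701], [0.095, -0.991, 0.094], [0.707, 0.001, -0.707]]
force: [0.5, -0.3, -3.1]
opening: 0.178
grasp_force: 30.0
```

Run:
```python
from h import *
tip();rows(TF+[0,0,.004],RF,4)
m=[]
for n in ['scene','wrist','top','scene']:
    c=bot.capture(n);m.append(bot.read_state()['force'])
    if n!='top': cv2.imwrite(f'pics/{n}5.png',c['image'])
print(np.mean(m,0),np.std(m,0))
a=cv2.imread('pics/scene5.png')[190:270,80:200]
cv2.imwrite('pics/c5.png',cv2.resize(a,None,fx=6,fy=6,interpolation=cv2.INTER_CUBIC))
```

```text
tip-mark mm [ 0.6 -0.5 12.4] pitch 45.02227872819307 yaw 7.727700837369676 [ 0.49 -0.31 -3.14] [-0.16  0.98  0.02]
4 x [-1.6, -0.1, 1.4] [0.0003, -0.0001, 0.0001]
[ 0.17792542 -0.26698891 -3.44349336] [0.35350937 0.45773988 0.13589564]
```

View pics/c5.png

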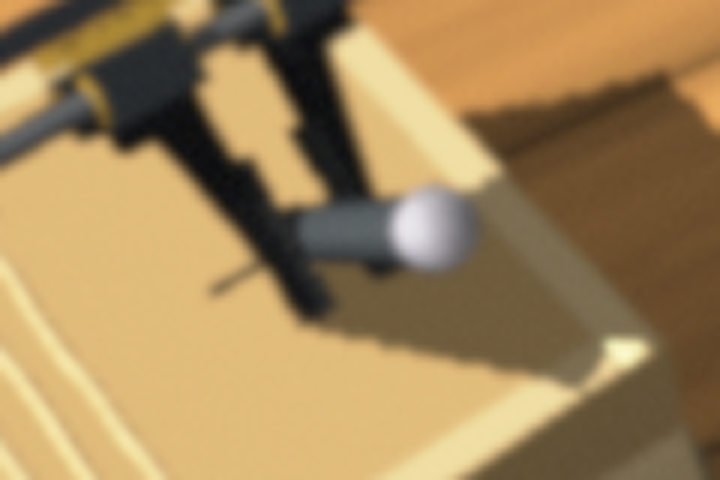

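play_rows(moves=[[[-1.6,0,1.4,0,0,0],[-1.6,0,1.4,0,0,0],[-1.6,0,1.4,0,0,0],[-1.6,0,1.4,0,0,0]]])

```text
time_s: 26.65
position: [0.5931, -0.216, 0.1921]
tcp_rot: [[0.701, 0.133, 0.7], [0.095, -0.991, 0.094], [0.707, 0.0, -0.707]]
force: [0.5, -0.4, -3.1]
opening: 0.178
grasp_force: 30.0
```

play_rows(moves=[[[-0.7,0,0.7,0,0,0],[0,0,0,0,0,0],[0,0,0,0,0,0]]])

```text
time_s: 26.95
position: [0.5932, -0.2161, 0.1914]
tcp_rot: [[0.701, 0.133, 0.701], [0.095, -0.991, 0.094], [0.707, 0.0, -0.707]]
force: [0.0, -0.7, -2.8]
opening: 0.179
grasp_force: 30.0
```

```bash
python3 -c "
from h import *
tip()"
```

```text
tip-mark mm [-0.3 -0.3  2.4] pitch 44.98568839396117 yaw 7.681689060072626 [ 0.04 -0.68 -2.76] [-0.16  0.96  0.04]
```

Small steps now, checking force after each.

play_rows(moves=[[[-0.4,0,0.4,0,0,0],[0,0,0,0,0,0],[0,0,0,0,0,0]]])

```text
time_s: 27.25
position: [0.5932, -0.216, 0.1909]
tcp_rot: [[0.701, 0.134, 0.701], [0.095, -0.991, 0.094], [0.707, 0.0, -0.707]]
force: [-0.3, 0.2, -3.4]
opening: 0.18
grasp_force: 30.0
```

play_rows(moves=[[[-0.4,0,0.4,0,0,0],[0,0,0,0,0,0],[0,0,0,0,0,0]]])

```text
time_s: 27.55
position: [0.5932, -0.216, 0.1903]
tcp_rot: [[0.701, 0.134, 0.701], [0.095, -0.991, 0.094], [0.707, 0.0, -0.707]]
force: [0.1, 0.6, -2.9]
opening: 0.177
grasp_force: 30.0
```

play_rows(moves=[[[-0.3,0,0.3,0,0,0],[0,0,0,0,0,0],[0,0,0,0,0,0]]])

```text
time_s: 27.85
position: [0.5932, -0.216, 0.1899]
tcp_rot: [[0.701, 0.134, 0.701], [0.095, -0.991, 0.094], [0.707, 0.0, -0.707]]
force: [0.9, -0.3, -3.0]
opening: 0.178
grasp_force: 30.0
```

```bash
python3 -c "
from h import *
tip()"
```

```text
tip-mark mm [-0.3 -0.3  0.9] pitch 44.98646501300945 yaw 7.688007478889246 [ 0.91 -0.32 -3.04] [-0.21  0.96 -0.01]
```

play_rows(moves=[[[-0.3,0,0.3,0,0,0],[0,0,0,0,0,0],[0,0,0,0,0,0]]])

```text
time_s: 28.15
position: [0.5933, -0.2161, 0.1896]
tcp_rot: [[0.701, 0.134, 0.701], [0.095, -0.991, 0.094], [0.707, 0.0, -0.707]]
force: [0.6, 0.0, -1.8]
opening: 0.18
grasp_force: 30.0
```

play_rows(moves=[[[-0.3,0,0.3,0,0,0],[0,0,0,0,0,0],[0,0,0,0,0,0]]])

```text
time_s: 28.45
position: [0.5934, -0.2161, 0.1893]
tcp_rot: [[0.7, 0.134, 0.701], [0.095, -0.991, 0.094], [0.707, 0.0, -0.707]]
force: [0.5, 1.3, -1.4]
opening: 0.18
grasp_force: 30.0
```

```bash
python3 -c "
from h import *
tip()"
```

```text
tip-mark mm [-0.1 -0.3  0.3] pitch 45.01990030442915 yaw 7.699401452140903 [ 0.55  1.32 -1.43] [-0.11  0.85 -0.02]
```

play_rows(moves=[[[-0.3,0,0.3,0,0,0],[0,0,0,0,0,0],[0,0,0,0,0,0]]])

```text
time_s: 28.75
position: [0.5935, -0.2161, 0.1889]
tcp_rot: [[0.7, 0.134, 0.701], [0.095, -0.991, 0.094], [0.708, 0.0, -0.707]]
force: [1.3, 0.2, -0.1]
opening: 0.176
grasp_force: 30.0
```

play_rows(moves=[[[-0.2,0,0.2,0,0,0],[0,0,0,0,0,0],[0,0,0,0,0,0]]])

```text
time_s: 29.05
position: [0.5935, -0.2161, 0.1887]
tcp_rot: [[0.7, 0.134, 0.701], [0.095, -0.991, 0.094], [0.708, 0.0, -0.707]]
force: [2.5, 0.2, 1.1]
opening: 0.182
grasp_force: 30.0
```

```bash
python3 -c "
from h import *
F=[]
for i in range(5): bot.capture('top');F.append(bot.read_state()['force'])
print(np.mean(F,0));tip()"
```

```text
[2.57184575 0.16600402 1.69701977]
tip-mark mm [-0.  -0.4 -0.4] pitch 45.01883164093144 yaw 7.706283105567625 [ 3.17 -0.02  2.22] [-0.04  0.29  0.04]
```

Run:
```python
from h import *
s=bot.read_state();p=np.array(s['position']);Q=np.array(s['tcp_rot'])
for n in ['scene','top']:
    c=bot.capture(n)
    for pit in (40,45,50):
        h=M+.209*flip(down(7.7,pit))[:,0]*1;print(n,pit,proj(c,h))
    for f in (bot.pinpoint,):
        for r in f(c,'chisel_head')[:5]:
            if np.linalg.norm(proj(c,h)-r['centre'])<30: print('net',r['centre'],r['confidence'])
    cv2.imwrite(f'pics/{n}6.png',c['image'])
F=[]
for i in range(4): bot.capture('top');F.append(bot.read_state()['force'])
print(np.mean(F,0));tip()
a=cv2.imread('pics/scene6.png')[130:280,50:220];b=cv2.imread('pics/top6.png')[80:230,320:440]
cv2.imwrite('pics/c6.png',cv2.resize(np.hstack([a,b]),None,fx=2.7,fy=2.7,interpolation=cv2.INTER_CUBIC))
```

```text
scene 40 [158.28544331 243.37918147]
scene 45 [152.43199986 232.89651296]
scene 50 [146.26511534 222.33388533]
net [154.2, 231.7] 0.7
top 40 [378.22612849 111.60873194]
top 45 [380.56220059 115.03446785]
top 50 [382.93000414 119.12307654]
net [380.5, 113.9] 0.63
[2.78072246 0.22069373 1.39820533]
tip-mark mm [-0.2 -0.4 -0.5] pitch 45.00172174890917 yaw 7.698401793170979 [3.17 0.74 1.02] [-0.08  0.23  0.01]
```

View pics/c6.png

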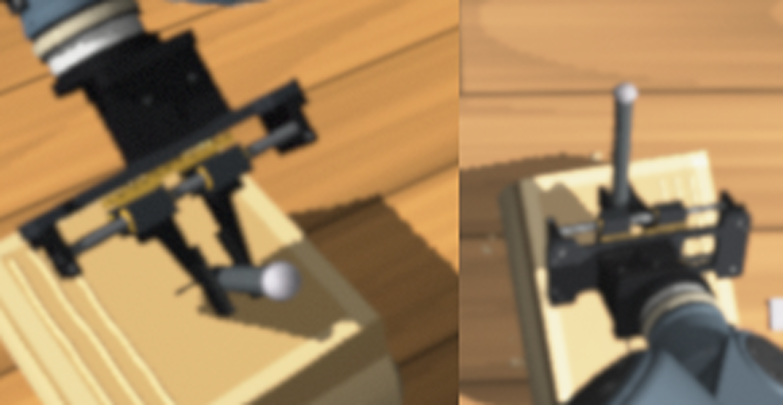

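```bash
python3 -c "
from rig import bot
print(bot.hand_in())"
```

```text
the job is handed in; nothing more can be done
None
```

I handed the job in with the point chisel held at 45° on the mark, in line with the long line and pressing about 5 N. The tip itself was hidden by the fingers, so its position comes from the arm's own pose readings and the mark fitted in two pictures (about 2 mm apart). I put the chisel back in its notch once to regrip it because a wrist joint hit its limit.

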